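# Open the sliding-lid drill-bit box

### The arm

A 6-joint arm with a two-finger parallel gripper is mounted at the origin on the work surface. World frame = base frame: x ahead of the robot, y to its left, z up, the work surface at z = 0. Lengths are in m, angles in degrees, forces in N, time in s.
With the tool pointing down it reaches from about 0.4 to 0.825 m from the base axis. Payload 7 kg.
Tool frame: the origin (TCP) lies at the very end of the fingers, on their centre line; the grasp point (between the pads) lies 19 mm behind it (ctrl.hold_point_z is the distance from the TCP to the grasp point, in m); z points along the fingers, y is the line along which they close (so a half turn about z gives the same grasp; the last joint's range is limited). The gripper opens to 88 mm and grips with 3 to 60 N. Pads are 19 mm wide; open, the fingers measure 130 mm over their backs; the gripper's body (78 mm by 193 mm) begins 47 mm behind the grasp point.
Start: joints at [86.752, 20.546, 0.682, 0, -70.136, -16.507], TCP at [0.228, 0.635, 0.227] pointing down, gripper open.
Joint ranges: [-176.03, 176.03], [-82.01, 121.73], [-58.28, 71.71], [-173.87, 95.51], [-174.79, -0.11], [-173.66, 173.66]. Speed limits (degrees/s): [136.94, 136.94, 172.46, 180, 180, 180].

### API

Orientations are given as [roll, pitch, yaw] about the fixed x, y, z axes, in that order (R = Rz(yaw) Ry(pitch) Rx(roll)).
In Python, from plant import sensors, viewer, workorder, ctrl gives the robot as it stands.
- The arm moves only by the shell command python3 -m pendant 'ROWS'. ROWS is JSON, a list of rows, each a list of 3 entries, a list of its own where there are three numbers: the opening, from -1 (shut) to 1 (fully open), so that 0 is half open, then the shift along the tool's x, y, z in m, then the turn, a rotation vector about the tool's x, y, z in degrees. A call has 1 to 10 rows; each row is the pose to reach, as a shift and turn from the pose commanded when the call began, along the tool's axes at that moment; what a row does not reach only later rows make up. A row lasts 1/12 s, in which the tool goes at most 41.7 mm and 7.16 degrees, less where a joint would pass 70% of its speed; a pose out of reach is approached as far as the arm can. A call with a gripper value outside its range is refused whole. The fingers move at their own pace and stop on an object; the grip force is fixed at half the most. Time passes only in rows, so rows that repeat a pose let the fingers close. It gives the time, the measured TCP pose, the force, the opening and the grip force at its end, in the units of the state.
- sensors.get_obs(): the state, without advancing time (a new reading comes with each control period).
- viewer.snapshot(name): name is "side" or "top"; returns the picture (480x640x3 uint8, red, green, blue); there is no depth.
- viewer.camera_params(name): a dict with "fx", "fy", "cx", "cy" (pixels), "dist" ([k1, k2, p1, p2, k3] as OpenCV has them; the pictures are not rectified), "extrinsics" (4x4, takes a point from world to camera coordinates). Camera axes: x right, y up, looking along -z (the intrinsics and any distortion apply to the point x, -y, -z); pixel columns grow to the right and rows downward; lengths in m; the calibration is good to about 2 mm. A picture is of the moment at which its call begins. camera_params takes no time and is no camera call.
- workorder.close_job(): hands the job in; it is judged then, once.
The state is a dict: "clock": time; "joint_pos": joint angles; "qvel": joint speeds; "tau": joint torques, N m; "tool_pos": TCP position; "orientation": TCP orientation; "force": force on the tool from outside, world axes, zero at the start; "moment": the same for the moment, N m; "opening": finger opening in m; "gripper_force": force on a finger pad.
Only numpy, scipy, OpenCV 4.12 (cv2) and the standard library are available. Lean on these libraries where they do the work, as an engineer would, in place of code of your own. Each camera call takes 0.05 s, during which the arm holds its last target. There are 200 camera calls.

### The job

Open the small wooden drill-bit box on the bench: draw its sliding lid straight out of the grooves, keeping it level so that it does not jam, and lay it flat on the bench with its pull upwards, without dropping it. The box must stay standing where it is, and the bottles and the mallet must be left alone.

Things in the scene. Friction and masses are not known exactly. Their poses are not given: they have to be found in the camera images.
- bit_box: Loose wooden box standing on the bench, about 0.7 kg, full of drill bits: 160 mm long (its x) x 90 wide (its y) x 62 high. Origin at the centre of its underside, z up. The lid leaves level through the front end, along the box's -x; the back end is closed. The box is not fastened down: pulling crookedly, lifting or pressing on the lid drags or tips it.
- channel_mouth (a point): Where the lid comes out: middle of the box's front end (box x = -80 mm), at the height of the grooves' floor, 47.5 mm above the bench. Axes as the box's. The grooves in the two side walls are level and straight, 7.5 mm high, 81 mm from bottom to bottom; the walls are 68 mm apart inside and rise to 62 mm. The front end wall is only 46 mm high, so the lid passes over it.
- lid: Sliding lid: wooden panel 152 mm long (its x) x 78 wide x 6 thick, about 80 g, sliding easily with 1.5 mm play above and at each side. Origin at the centre of its underside, z up, axes parallel to the box's while in the grooves. At the start its origin is 2 to 17 mm to the -x side of the box's (shut to 15 mm open); it is wholly out of the grooves at 160 mm. Not attached to anything else.
- lid_pull (a point): Centre of the lid's pull: a dark wooden batten on the lid near its front edge, 14 mm thick (lid x) x 60 long (lid y) x 20 high. The point is at lid x = -59 mm, y = 0, 10 mm above the lid's top face. Its top stands 12 mm above the box's rim; pinch it from above across its 14 mm. Axes as the lid's.
- shellac: Bystander: brown glass bottle with black cap, 52 mm across, 125 mm high, standing behind the closed end of the box. Origin at the centre of its underside.
- glue: Bystander: grey glue bottle with a white nozzle, 64 mm across, 199 mm high, to the right of the box. Origin at the centre of its underside.
- mallet: Bystander: joiner's mallet lying on the bench to the right, 325 mm long (its x, head at +x), head 70 x 125 x 60 mm. Origin on the bench under the handle's middle, 115 mm from the head's centre.
Mind the look-alikes: they are no part of the job. There is more than one size of the lid; the one meant has the size given above. Leave any yellow look-alike of the bit_box alone.

How it is judged:
By the outcome, as a careful person would: the job done as asked, in the order asked, and still so for the second after the job is handed in, with the robot touching nothing.
It also fails if it takes over 42 s, if anything falls off the work surface, if the arm or the gripper's body presses on something with over 40 N, if the wrist force passes 120 N, or if a joint passes its speed limit or range.

## Working session

There is one attempt and no reset: what is moved stays moved. The work goes in short steps, Python scripts to look and compute and a shell command to move; the robot and the scene stay as the last step left them, time stands still between calls to the robot, and variables do not carry over. Pictures are saved under pics/ and viewed, at most 10 in all, crops included, and the job is handed in when it is done.

```bash
ls; mkdir -p pics; python3 - <<'E'
from plant import sensors, viewer, workorder, ctrl
import cv2,json
print(sensors.get_obs(), ctrl.hold_point_z)
for n in("side","top"):
    cv2.imwrite(f"pics/{n}0.png",viewer.snapshot(n)[:,:,::-1]); p=viewer.camera_params(n); print(n,p)
E
```

```text
pics
{'clock': 0.0, 'joint_pos': array([ 8.67515720e+01,  2.05898569e+01,  6.34294586e-01, -2.01424968e-02,
       -7.01368863e+01, -1.65087915e+01]), 'qvel': array([0.05700671, 0.0864354 , 0.02309017, 0.0332034 , 0.02521809,
       0.04788477]), 'tau': array([-8.50701781e-04, -5.82715201e+01,  2.93045032e+01,  6.99696243e+00,
        6.78741460e-03, -1.82759322e-04]), 'tool_pos': array([0.2280125 , 0.63479916, 0.2256444 ]), 'orientation': array([ 1.79905981e+02, -8.11814069e-03, -1.97640720e+01]), 'force': array([-0.61865899,  0.02819251, -0.06556347]), 'moment': array([ 0.06062507,  0.01865311, -0.01460606]), 'gripper_force': 0.0, 'opening': 0.08772723662195533} 0.0188
side {'fx': 496.91531783259774, 'fy': 496.91531783259774, 'cx': 318.45365939599543, 'cy': 230.85218281173258, 'dist': array([0.0389251, 0.       , 0.       , 0.       , 0.       ]), 'extrinsics': array([[ 0.9989718 , -0.04427595, -0.00974629, -0.56614486],
       [ 0.03571317,  0.63610764,  0.77077341, -0.05718742],
       [-0.02792703, -0.77032897,  0.63703482, -1.17890471],
       [ 0.        ,  0.        ,  0.        ,  1.        ]])}
top {'fx': 443.14230278493255, 'fy': 443.14230278493255, 'cx': 314.6041846988087, 'cy': 243.3390624650607, 'dist': array([0.03890046, 0.        , 0.        , 0.        , 0.        ]), 'extrinsics': array([[ 0.01381447, -0.99989408,  0.00458181, -0.05010552],
       [ 0.98752642,  0.01436209,  0.15679702, -0.56041254],
       [-0.15684622,  0.00235859,  0.98762022, -0.84941086],
       [ 0.        ,  0.        ,  0.        ,  1.        ]])}
```

View pics/side0.png

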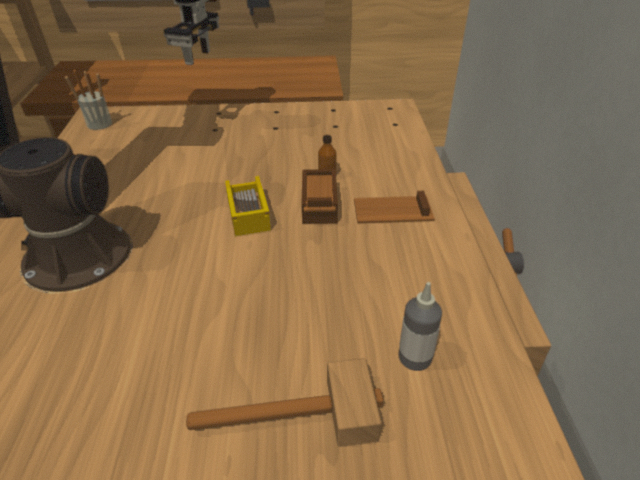

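View pics/top0.png

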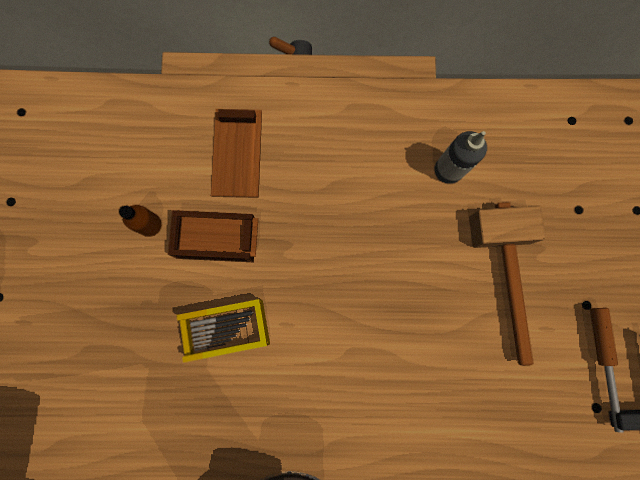

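Side view: dark box at (319,195) with its lid in it, yellow open box (248,207), loose lid (393,208), shellac bottle (327,155). Top view: box at (213,236), front end to the right (world -y). Candidates for the lid: the panel in the dark box (213,236), or the loose panel at (237,153), which is a look-alike. Candidates for the box: the dark one (213,236) or the yellow one (223,330), also a look-alike. I choose the dark box and the lid in it, and check with a crop.

```bash
cat > h.py <<'E'
import numpy as np,cv2
from plant import viewer
def ray(n,uv):
    p=viewer.camera_params(n);K=np.array([[p['fx'],0,p['cx']],[0,p['fy'],p['cy']],[0,0,1]])
    q=cv2.undistortPoints(np.array(uv,float).reshape(-1,1,2),K,p['dist']).reshape(-1,2)
    E=p['extrinsics'];R=E[:3,:3];d=np.c_[q[:,0],-q[:,1],-np.ones(len(q))]@R
    return -R.T@E[:3,3],d
def plane(n,uv,z):
    o,d=ray(n,uv);return o+d*((z-o[2])/d[:,2])[:,None]
def pix(n,X):
    p=viewer.camera_params(n);K=np.array([[p['fx'],0,p['cx']],[0,p['fy'],p['cy']],[0,0,1]])
    E=p['extrinsics'];c=np.atleast_2d(X)@E[:3,:3].T+E[:3,3];c=c*[1,-1,-1]
    return cv2.projectPoints(c,np.zeros(3),np.zeros(3),K,p['dist'])[0].reshape(-1,2)
E
python3 - <<'E'
import cv2,numpy as np
a=cv2.imread('pics/top0.png')[195:275,155:275]; b=cv2.imread('pics/side0.png')[160:230,290:350]
a=cv2.resize(a,None,fx=6,fy=6,interpolation=2)
b=cv2.resize(b,None,fx=6,fy=6,interpolation=2)
a=cv2.convertScaleAbs(a,alpha=1.6);b=cv2.convertScaleAbs(b,alpha=1.6)
cv2.imwrite('pics/ca.png',a);cv2.imwrite('pics/cb.png',b)
E
```

```text
(no output)
```

View pics/ca.png

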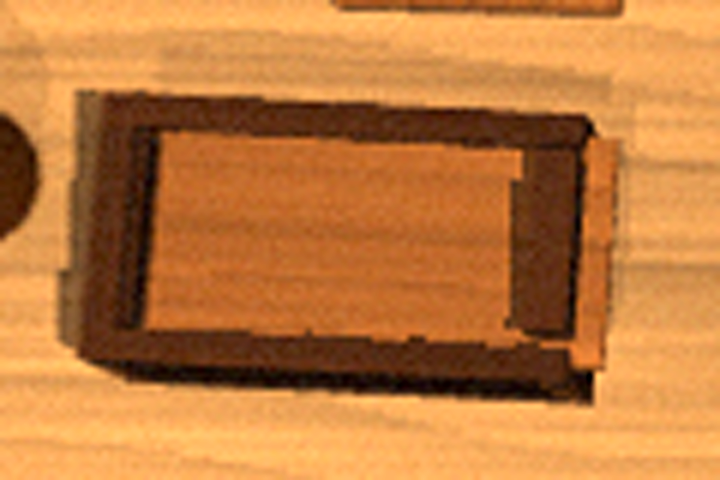

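View pics/cb.png

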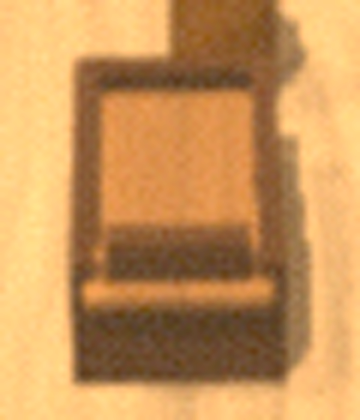

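The crops show the dark box with its lid about 10–15 mm out to the right (-y). The pull's top is at about crop (545,240), which is pixel (246,235) in the top view. Now I cast the measured corners onto planes.

```bash
python3 - <<'E'
from h import *
np.set_printoptions(precision=4,suppress=True)
f=lambda P:(np.array(P)+.0)/6+[155-.4,195-.4]
print('cam',ray('top',[[0,0]])[0])
R=plane('top',f([[102,93],[588,116],[592,372],[82,356]]),.062);print('rim',R)
P=plane('top',f([[525,148],[578,148],[572,335],[512,325]]),.0735);print('pull',P,P.mean(0))
L=plane('top',f([[621,140],[603,370]]),.0535);print('lidfront',L)
print('loose',plane('top',[[214,110],[261,111],[259,197],[211,195]],.006))
print('shellac',plane('top',[[150,220]],.05), plane('top',[[127,212]],.125))
g=lambda P:np.array(P)/6+[290-.4,160-.4]
Q=plane('side',g([[107,232],[250,228],[248,280],[105,272]]),.0735);print('side pull',Q)
print('side lid front',plane('side',g([[85,283],[273,283]]),.0535))
print('side rim back',plane('side',g([[77,60],[273,62]]),.062))
print('glue', plane('side',[[417,360]],0)) 
E
```

```text
cam [ 0.4209 -0.04    0.927 ]
rim [[0.621  0.2432 0.062 ]
 [0.6158 0.0823 0.062 ]
 [0.5301 0.078  0.062 ]
 [0.5331 0.2441 0.062 ]]
pull [[0.6022 0.1009 0.0735]
 [0.6025 0.0836 0.0735]
 [0.5407 0.0833 0.0735]
 [0.5436 0.1028 0.0735]] [0.5722 0.0927 0.0735]
lidfront [[0.6097 0.0722 0.0535]
 [0.5319 0.0756 0.0535]]
loose [[0.8602 0.1826 0.006 ]
 [0.86   0.0797 0.006 ]
 [0.6657 0.0779 0.006 ]
 [0.6684 0.1802 0.006 ]]
shellac [[0.6028 0.2887 0.05  ]] [[0.6015 0.3033 0.125 ]]
side pull [[0.5446 0.0962 0.0735]
 [0.6032 0.0956 0.0735]
 [0.6002 0.0601 0.0735]
 [0.543  0.0688 0.0735]]
side lid front [[0.5348 0.0886 0.0535]
 [0.6121 0.0842 0.0535]]
side rim back [[0.5349 0.2448 0.062 ]
 [0.6228 0.2379 0.062 ]]
glue [[ 0.7381 -0.3347  0.    ]]
```

```bash
python3 -m pendant '[[1,[0.02,0.015,0],[0,0,-2]],[1,[0.045,0.035,0],[0,0,-4]],[1,[0.07,0.055,0],[0,0,-6]],[1,[0.1,0.078,0],[0,0,-8]],[1,[0.13,0.1,0],[0,0,-10]],[1,[0.16,0.124,0],[0,0,-12]],[1,[0.19,0.147,0],[0,0,-14]],[1,[0.22,0.17,0],[0,0,-16]],[1,[0.25,0.194,0],[0,0,-18]],[1,[0.28,0.218,0],[0,0,-18]]]'; python3 -c "
from plant import sensors;o=sensors.get_obs();print(o['tool_pos'],o['orientation'],o['joint_pos'],o['force'])"
```

```text
clock: 0.93
tool_pos: [0.4184, 0.3336, 0.2264]
orientation: [180.0, 0.0, -1.6]
force: [1.4, -0.3, -0.6]
opening: 0.0877
gripper_force: 0.0
[0.41842297 0.33360176 0.22643648] [ 1.79991653e+02  1.24482548e-02 -1.61321422e+00] [ 5.95624725e+01  7.37607235e+00 -1.69433366e+01 -7.55115033e-03
 -6.56939054e+01  2.88274231e+01] [ 1.38021399 -0.28729804 -0.57917526]
```

```bash
python3 -m pendant '[[1,[0.02,0.03,0],[0,0,0]],[1,[0.04,0.06,0],[0,0,0]],[1,[0.06,0.09,0],[0,0,0]],[1,[0.08,0.12,0],[0,0,0]],[1,[0.1,0.15,0.01],[0,0,0]],[0.3,[0.12,0.18,0.03],[0,0,0]],[0.3,[0.14,0.205,0.05],[0,0,0]],[0.3,[0.155,0.225,0.07],[0,0,0]],[0.3,[0.1615,0.237,0.087],[0,0,0]],[0.3,[0.1615,0.237,0.097],[0,0,0]]]'; python3 - <<'E'
from h import *
from plant import sensors
a=viewer.snapshot('top')[:,:,::-1];b=viewer.snapshot('side')[:,:,::-1]
o=sensors.get_obs();print(o['tool_pos'],o['orientation'],o['joint_pos'],o['force'],o['opening'])
cv2.imwrite('pics/t1.png',a);cv2.imwrite('pics/s1.png',b)
r=lambda im,x0,y0:cv2.convertScaleAbs(cv2.resize(im[y0:y0+100,x0:x0+80],None,fx=5,fy=5,interpolation=2),alpha=1.4)
cv2.imwrite('pics/c1.png',np.hstack([r(a,200,185),r(b,280,140)]))
E
```

```text
clock: 1.77
tool_pos: [0.5719, 0.0907, 0.1268]
orientation: [179.9, 0.2, -1.9]
force: [0.1, 0.6, -0.5]
opening: 0.0605
gripper_force: 0.0
[0.57080609 0.09258791 0.12723813] [179.89832219   0.23452053  -1.86237377] [ 2.85627392e+01  1.64839145e+01 -1.91803427e+01 -3.81432238e-02
 -5.45894647e+01  5.95972654e+01] [-0.74543771  0.57678853  0.54065464] 0.05793388512017054
```

View pics/c1.png

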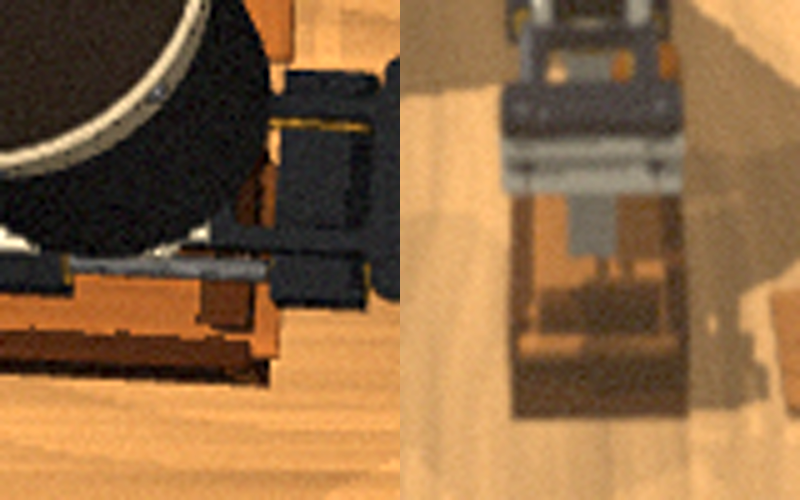

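The gripper hovers above the pull. The pull's free end shows in the top crop at (226,310), and the pull is in the side crop at (618,305). I check the finger against its projection to catch any camera offset.

```bash
python3 - <<'E'
from h import *
np.set_printoptions(precision=4,suppress=True)
fs=lambda P:np.array(P)/5+[280-80-.4,140-.4]
ft=lambda P:np.array(P)/5+[200-.4,185-.4]
print('finger tip expected in side crop',(pix('side',[[.5708,.0926-.035,.127],[.5708,.0926+.035,.127]])-[200-.4,140-.4])*5)
print('pull side',plane('side',fs([[573,278],[662,280]]),.0735))
print('pull top, back/front -x end', plane('top',ft([[201,325],[203,290],[252,330],[254,300]]),.0735), plane('top',ft([[252,330]]),.0535))
print('pull expected corners if centre y .093, top crop',(pix('top',[[.543,.086,.0735],[.543,.1,.0735],[.543,.086,.0535]])-[199.6,184.6])*5)
E
```

```text
finger tip expected in side crop [[594.8694 246.5817]
 [588.4871 164.545 ]]
pull side [[0.5617 0.1081 0.0735]
 [0.6056 0.1039 0.0735]]
pull top, back/front -x end [[0.542  0.103  0.0735]
 [0.5558 0.1028 0.0735]
 [0.5403 0.0832 0.0735]
 [0.5521 0.0828 0.0735]] [[0.5431 0.0861 0.0535]]
pull expected corners if centre y .093, top crop [[244.9731 323.0978]
 [208.8642 322.5872]
 [252.1486 330.3267]]
```

```bash
python3 -m pendant '[[0.1,[0,-0.001,0.015],[0,0,0]],[0.1,[0,-0.001,0.03],[0,0,0]],[0.1,[0,-0.001,0.045],[0,0,0]],[0.1,[0,-0.001,0.055],[0,0,0]],[0.1,[0,-0.001,0.063],[0,0,0]],[0.1,[0,-0.001,0.063],[0,0,0]],[0.1,[0,-0.001,0.063],[0,0,0]]]'; for i in 1 2 3; do python3 -m pendant '[[0.1,[0,0,0],[0,0,0]]]'|grep -E 'pos|force|orient'; done
```

```text
clock: 2.45
tool_pos: [0.5723, 0.0951, 0.067]
orientation: [180.0, -0.0, -1.7]
force: [0.2, -1.1, -0.1]
opening: 0.0481
gripper_force: 0.0
tool_pos: [0.5728, 0.0951, 0.0675]
orientation: [-180.0, -0.1, -1.7]
force: [0.2, 0.1, 1.0]
gripper_force: 0.0
tool_pos: [0.5728, 0.095, 0.0675]
orientation: [-180.0, -0.1, -1.7]
force: [-0.1, -0.0, 0.2]
gripper_force: 0.0
tool_pos: [0.5726, 0.0948, 0.0673]
orientation: [-180.0, -0.1, -1.8]
force: [-0.3, 0.6, 0.6]
gripper_force: 0.0
```

```bash
python3 -m pendant '[[0.1,[0,0,0.006],[0,0,0]],[0.1,[0,0,0.0105],[0,0,0]],[0.1,[0,0,0.0105],[0,0,0]],[0.1,[0,0,0.0105],[0,0,0]]]'; python3 -m pendant '[[-0.3,[0,0,0],[0,0,0]],[-0.6,[0,0,0],[0,0,0]],[-1,[0,0,0],[0,0,0]],[-1,[0,0,0],[0,0,0]],[-1,[0,0,0],[0,0,0]],[-1,[0,0,0],[0,0,0]],[-1,[0,0,0],[0,0,0]],[-1,[0,0,0],[0,0,0]]]'; python3 -c "
from plant import sensors;o=sensors.get_obs();print(o['moment'])"
```

```text
clock: 3.03
tool_pos: [0.5718, 0.0944, 0.0555]
orientation: [180.0, 0.1, -1.8]
force: [-0.3, -0.4, 0.4]
opening: 0.0482
gripper_force: 0.0
clock: 3.7
tool_pos: [0.5723, 0.0945, 0.0562]
orientation: [180.0, -0.0, -1.8]
force: [-0.2, -0.1, 0.1]
opening: 0.0143
gripper_force: 30.0
[-0.25784145 -0.00056343 -0.05343314]
```

```bash
python3 -m pendant '[[-1,[0,0.001,0],[0,0,0]],[-1,[0,0.003,0],[0,0,0]],[-1,[0,0.005,0],[0,0,0]],[-1,[0,0.008,0],[0,0,0]],[-1,[0,0.011,0],[0,0,0]],[-1,[0,0.014,0],[0,0,0]],[-1,[0,0.017,0],[0,0,0]],[-1,[0,0.02,0],[0,0,0]]]'; python3 - <<'E'
from h import *
from plant import sensors
o=sensors.get_obs();print(o['moment'],o['force'])
a=viewer.snapshot('top')[:,:,::-1];b=viewer.snapshot('side')[:,:,::-1]
cv2.imwrite('pics/t2.png',a);cv2.imwrite('pics/s2.png',b)
r=lambda im,x0,y0:cv2.convertScaleAbs(cv2.resize(im[y0:y0+100,x0:x0+80],None,fx=5,fy=5,interpolation=2),alpha=1.4)
cv2.imwrite('pics/c2.png',np.hstack([r(a,200,185),r(b,280,140)]))
E
```

```text
clock: 4.37
tool_pos: [0.5716, 0.0743, 0.0561]
orientation: [-180.0, -0.0, -1.8]
force: [1.3, 1.5, 0.9]
opening: 0.0137
gripper_force: 30.0
[ 0.5253633   0.00252152 -0.01407926] [1.34894579 1.50339639 0.89405638]
```

View pics/c2.png

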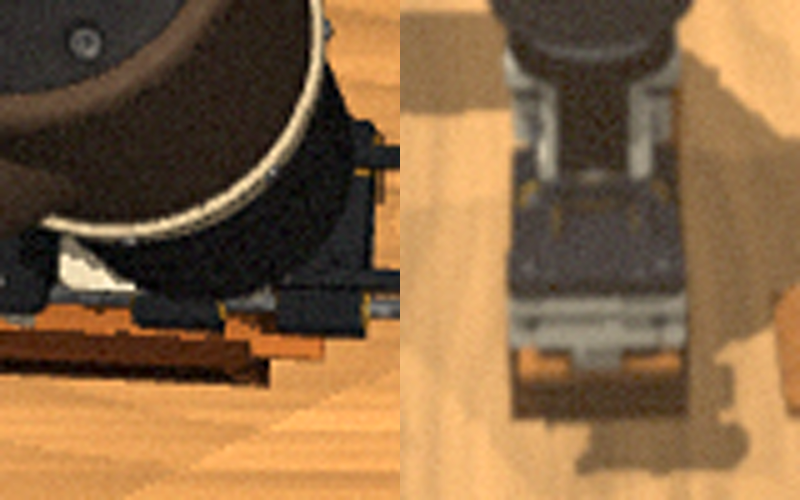

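The box corner is unmoved at crop (268,384), the lid front edge has moved to (324,345), and the forces are tiny. I continue drawing.

```bash
python3 -m pendant '[[-1,[0,0.004,0],[0,0,0]],[-1,[0,0.008,0],[0,0,0]],[-1,[0,0.012,0],[0,0,0]],[-1,[0,0.017,0],[0,0,0]],[-1,[0,0.022,0],[0,0,0]],[-1,[0,0.027,0],[0,0,0]],[-1,[0,0.032,0],[0,0,0]],[-1,[0,0.037,0],[0,0,0]],[-1,[0,0.041,0],[0,0,0]],[-1,[0,0.045,0],[0,0,0]]]';python3 -c "
from plant import sensors;o=sensors.get_obs();print(o['moment'])"
python3 -m pendant '[[-1,[0,0.004,0],[0,0,0]],[-1,[0,0.008,0],[0,0,0]],[-1,[0,0.012,0],[0,0,0]],[-1,[0,0.017,0],[0,0,0]],[-1,[0,0.022,0],[0,0,0]],[-1,[0,0.027,0],[0,0,0]],[-1,[0,0.032,0],[0,0,0]],[-1,[0,0.037,0],[0,0,0]],[-1,[0,0.041,0],[0,0,0]],[-1,[0,0.045,0],[0,0,0]]]';python3 - <<'E'
from h import *
from plant import sensors
o=sensors.get_obs();print(o['moment'],o['force'])
a=viewer.snapshot('top')[:,:,::-1];b=viewer.snapshot('side')[:,:,::-1]
cv2.imwrite('pics/t3.png',a);cv2.imwrite('pics/s3.png',b)
r=lambda im,x0,y0:cv2.convertScaleAbs(cv2.resize(im[y0:y0+125,x0:x0+100],None,fx=4,fy=4,interpolation=2),alpha=1.4)
cv2.imwrite('pics/c3.png',np.hstack([r(a,200,185),r(b,270,150)]))
E
```

```text
clock: 5.3
tool_pos: [0.5701, 0.0291, 0.056]
orientation: [180.0, 0.0, -1.8]
force: [-0.9, 2.0, 1.0]
opening: 0.0137
gripper_force: 30.0
[ 0.46941473 -0.01868208  0.03194774]
clock: 6.13
tool_pos: [0.5687, -0.0159, 0.056]
orientation: [180.0, 0.0, -1.8]
force: [-0.3, 0.6, -0.7]
opening: 0.0138
gripper_force: 30.0
[0.22345094 0.02803422 0.00929559] [-0.33035486  0.64248131 -0.70764303]
```

View pics/c3.png

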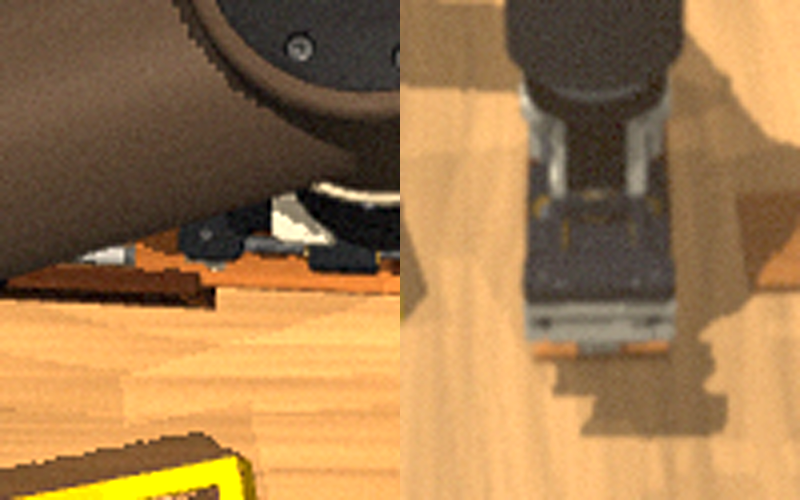

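The box corner is still at top pixel (253.5,262), unmoved, and the lid is sliding level.

```bash
python3 -m pendant '[[-1,[0,0.003,0],[0,0,0]],[-1,[0,0.007,0],[0,0,0]],[-1,[0,0.011,0],[0,0,0]],[-1,[0,0.015,0],[0,0,0]],[-1,[0,0.019,0],[0,0,0]],[-1,[0,0.023,0],[0,0,0]],[-1,[0,0.027,0],[0,0,0]],[-1,[0,0.031,0],[0,0,0]],[-1,[0,0.035,0],[0,0,0]],[-1,[0,0.039,0],[0,0,0]]]'
python3 -m pendant '[[-1,[0,0.005,0],[0,0,0]],[-1,[0,0.01,0],[0,0,0]],[-1,[0,0.016,0],[0,0,0]],[-1,[0,0.023,0],[0,0,0]],[-1,[0,0.031,0],[0,0,0]],[-1,[0,0.039,0],[0,0,0]],[-1,[0,0.047,0],[0,0,0]],[-1,[0,0.055,0],[0,0,0]],[-1,[0,0.06,0],[0,0,0]],[-1,[0,0.062,0],[0,0,0]]]'
python3 - <<'E'
from h import *
from plant import sensors
o=sensors.get_obs();print(o['moment'],o['force'])
a=viewer.snapshot('top')[:,:,::-1];b=viewer.snapshot('side')[:,:,::-1]
cv2.imwrite('pics/t4.png',a);cv2.imwrite('pics/s4.png',b)
r=lambda im,x0,y0:cv2.convertScaleAbs(cv2.resize(im[y0:y0+125,x0:x0+100],None,fx=4,fy=4,interpolation=2),alpha=1.4)
cv2.imwrite('pics/c4.png',np.hstack([r(a,230,185),r(b,270,160)]))
E
```

```text
clock: 7.07
tool_pos: [0.5675, -0.0549, 0.056]
orientation: [180.0, 0.0, -1.8]
force: [-0.9, 0.5, -1.9]
opening: 0.0134
gripper_force: 30.0
clock: 7.9
tool_pos: [0.5656, -0.1173, 0.056]
orientation: [180.0, 0.0, -1.8]
force: [-0.1, -0.3, -1.1]
opening: 0.0137
gripper_force: 30.0
[-0.06236844 -0.03814246 -0.03782426] [-0.11551169 -0.2505936  -1.05134555]
```

View pics/c4.png

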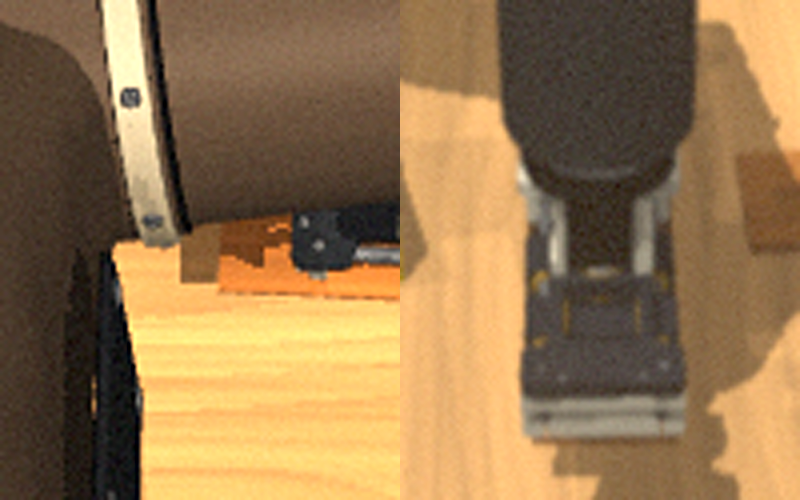

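The lid is free: its rear edge is at top pixel (284,258), well clear of the box. I lower it.

```bash
python3 -m pendant '[[-1,[0,0,0.004],[0,0,0]],[-1,[0,0,0.01],[0,0,0]],[-1,[0,0,0.016],[0,0,0]],[-1,[0,0,0.022],[0,0,0]],[-1,[0,0,0.028],[0,0,0]],[-1,[0,0,0.034],[0,0,0]],[-1,[0,0,0.039],[0,0,0]],[-1,[0,0,0.042],[0,0,0]],[-1,[0,0,0.043],[0,0,0]],[-1,[0,0,0.043],[0,0,0]]]'
python3 -m pendant '[[-1,[0,0,0.001],[0,0,0]],[-1,[0,0,0.002],[0,0,0]],[-1,[0,0,0.002],[0,0,0]]]';python3 -c "
from plant import sensors;o=sensors.get_obs();print(o['moment'])"
```

```text
clock: 8.83
tool_pos: [0.5656, -0.1163, 0.0127]
orientation: [180.0, 0.0, -1.8]
force: [-0.7, -0.4, -0.8]
opening: 0.0136
gripper_force: 30.0
clock: 9.08
tool_pos: [0.5658, -0.1163, 0.0111]
orientation: [-180.0, -0.0, -1.8]
force: [0.5, -0.2, -1.1]
opening: 0.0135
gripper_force: 30.0
[-0.09215333 -0.03027554  0.02451397]
```

```bash
python3 -m pendant '[[-1,[0,0,0.0007],[0,0,0]],[-1,[0,0,0.0015],[0,0,0]],[-1,[0,0,0.0015],[0,0,0]],[-1,[0,0,0.0015],[0,0,0]]]';python3 -m pendant '[[-1,[0,0,0.0005],[0,0,0]],[-1,[0,0,0.001],[0,0,0]],[-1,[0,0,0.001],[0,0,0]],[-1,[0,0,0.001],[0,0,0]]]';python3 -c "
from plant import sensors;o=sensors.get_obs();print(o['moment'])"
```

```text
clock: 9.42
tool_pos: [0.5657, -0.1163, 0.0096]
orientation: [180.0, 0.0, -1.8]
force: [0.1, -0.9, -1.0]
opening: 0.0139
gripper_force: 30.0
clock: 9.75
tool_pos: [0.5658, -0.1163, 0.0087]
orientation: [180.0, -0.0, -1.7]
force: [-0.0, -0.6, -0.0]
opening: 0.0139
gripper_force: 30.0
[-0.06097169  0.12134739  0.01492137]
```

```bash
python3 -m pendant '[[-1,[0,0,0.0005],[0,0,0]],[-1,[0,0,0.0005],[0,0,0]],[-1,[0,0,0.0005],[0,0,0]]]';python3 -m pendant '[[-1,[0,0,0.0005],[0,0,0]],[-1,[0,0,0.0005],[0,0,0]],[-1,[0,0,0.0005],[0,0,0]]]';python3 -c "
from plant import sensors;o=sensors.get_obs();print(o['moment'])"
```

```text
clock: 10.0
tool_pos: [0.5658, -0.1163, 0.0087]
orientation: [180.0, -0.0, -1.7]
force: [-2.6, 1.2, 6.5]
opening: 0.0135
gripper_force: 30.0
clock: 10.25
tool_pos: [0.5658, -0.1163, 0.0086]
orientation: [180.0, -0.0, -1.7]
force: [-3.1, 1.6, 10.7]
opening: 0.0139
gripper_force: 30.0
[ 0.54958884  1.43652821 -0.03217436]
```

In contact, with about 10 N. I ease off, release and rise.

```bash
python3 -m pendant '[[-1,[0,0,-0.0007],[0,0,0]],[-1,[0,0,-0.0007],[0,0,0]],[-0.7,[0,0,-0.0007],[0,0,0]],[-0.5,[0,0,-0.0007],[0,0,0]],[-0.3,[0,0,-0.0007],[0,0,0]],[-0.2,[0,0,-0.0007],[0,0,0]],[-0.2,[0,0,-0.0007],[0,0,0]],[-0.2,[0,0,-0.0007],[0,0,0]]]'
python3 -m pendant '[[-0.2,[0,0,-0.003],[0,0,0]],[-0.2,[0,0,-0.01],[0,0,0]],[-0.2,[0,0,-0.02],[0,0,0]],[-0.2,[0,0,-0.04],[0,0,0]],[-0.2,[0,0,-0.065],[0,0,0]],[-0.2,[0,0,-0.095],[0,0,0]],[-0.2,[0,0,-0.125],[0,0,0]],[-0.2,[0,0,-0.155],[0,0,0]],[-0.2,[0,0,-0.18],[0,0,0]],[-0.2,[0,0,-0.19],[0,0,0]]]'
python3 -m pendant '[[0,[0,0.03,0],[0,0,0]],[0,[0,0.06,0],[0,0,0]],[0,[-0.03,0.09,0],[0,0,0]],[0,[-0.05,0.12,0],[0,0,0]],[0,[-0.07,0.15,0],[0,0,0]],[0,[-0.09,0.18,0],[0,0,0]],[0,[-0.1,0.21,0],[0,0,0]],[0,[-0.11,0.23,0],[0,0,0]],[0,[-0.11,0.23,0],[0,0,0]],[0,[-0.11,0.23,0],[0,0,0]]]'
python3 - <<'E'
from h import *
for n in('top','side'): cv2.imwrite(f'pics/{n}5.png',viewer.snapshot(n)[:,:,::-1])
E
```

```text
clock: 10.92
tool_pos: [0.5656, -0.1163, 0.0081]
orientation: [180.0, 0.0, -1.8]
force: [-0.0, -0.2, 0.3]
opening: 0.0341
gripper_force: 0.0
clock: 11.75
tool_pos: [0.5675, -0.1165, 0.2039]
orientation: [-180.0, -0.4, -1.7]
force: [1.0, -0.1, -0.6]
opening: 0.0349
gripper_force: 0.0
clock: 12.58
tool_pos: [0.4478, -0.3438, 0.1986]
orientation: [-180.0, -0.0, -1.9]
force: [-0.0, -0.6, 0.2]
opening: 0.0438
gripper_force: 0.0
```

View pics/top5.png

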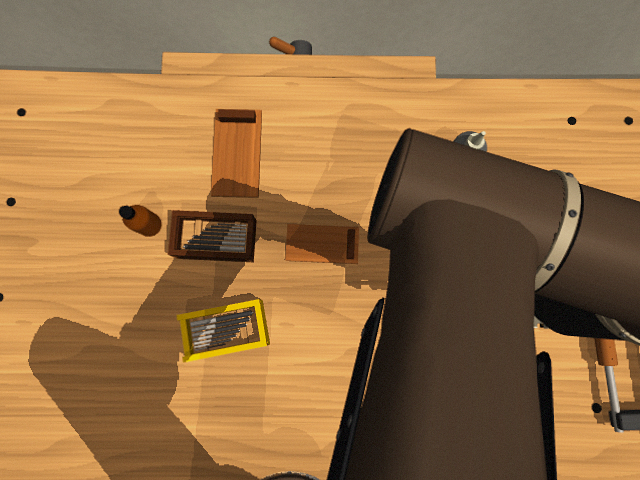

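View pics/side5.png

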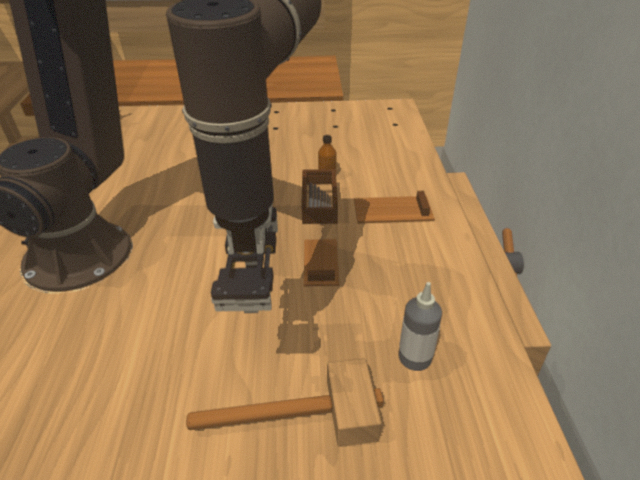

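The lid lies flat at top (322,243) with its pull upwards. The open box is unmoved at (213,236), the bottles and mallet are in place, and the gripper is clear.

```bash
python3 -c "
from plant import workorder;print(workorder.close_job())"
```

```text
the job is handed in; nothing more can be done
None
```

I drew the lid level out of the box and laid it flat on the bench with its pull upwards. The box, bottles and mallet stayed where they were, and I handed the job in at about 13 s; the hand-in returned no verdict.

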